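# Unlock the tilting discard bin's two-stage catch

### The arm

A 7-joint arm with a two-finger parallel gripper is mounted at the origin on the work surface. World frame = base frame: x ahead of the robot, y to its left, z up, the work surface at z = 0. Lengths are in mm, angles in degrees, forces in N, time in s.
With the tool pointing down it reaches from about 350 to 900 mm from the base axis. Payload 19.9 kg.
Tool frame: the origin (TCP) lies midway between the tips of the shut fingers; the grasp point (between the pads) lies 19 mm behind it (bot.grasp_offset is the distance from the TCP to the grasp point, in mm); z points along the fingers, y is the line along which they close (so a half turn about z gives the same grasp; the last joint's range is limited). The gripper opens to 85 mm and grips with 20 to 120 N. Pads are 22 mm wide; open, the fingers measure 114 mm over their backs; the gripper's body (76 mm by 85 mm) begins 54 mm behind the grasp point. The pads swing forward as they close: fully open they stand 13 mm farther back than shut.
Start: joints at [61.221, 23.915, -0.59, 92.452, 0.269, 63.638, -3.037], TCP at [277.908, -559.793, 231.26] pointing down, gripper open.
Joint ranges: [-161.28, 161.28], [-22.2, 115.67], [-73.04, 71.86], [3.21, 147.25], [-68.34, 248.33], [10.77, 114.83], [-161.83, 161.83]. Speed limits (degrees/s): [108.29, 108.29, 136.94, 136.94, 172.46, 172.46, 172.46].

### API

Orientations are given as [roll, pitch, yaw] about the fixed x, y, z axes, in that order (R = Rz(yaw) Ry(pitch) Rx(roll)).
In Python, from rig import bot gives the robot as it stands.
- The arm moves only by the tool carry_out, never from a script. Its argument "rows" is a list of rows, each a list of 2 entries, a list of its own where there are three numbers: the shift along the tool's x, y, z in mm, then the turn about the tool's z in degrees. In form: [[[x, y, z], twist], ...]. A call has 1 to 10 rows; each row shifts and turns the commanded pose from where the row before left it, along the tool's axes as they then stand; what a row does not reach is not made up. A row lasts 1/12 s, in which the tool goes at most 41.7 mm and 7.16 degrees, less where a joint would pass 70% of its speed; a pose out of reach is approached as far as the arm can. A call with a gripper value outside its range is refused whole. "gripper" is the opening, from 0 (shut) to 1 (fully open), set as the call begins (left out, the last holds). The fingers move at their own pace and stop on an object; the grip force is fixed at half the most. Time passes only in rows, so rows that do not move let the fingers close. It gives the time, the measured TCP pose, the force, the opening and the grip force at its end, in the units of the state.
- bot.observe(): the state, without advancing time (a new reading comes with each control period).
- bot.snapshot(name): name is "scene" or "top" or "wrist"; returns (picture, depth): 480x640x3 uint8, red, green, blue; 480x640 float32, mm along the optical axis (not along the pixel's ray), 0 where there is no reading.
- bot.camera_model(name): a dict with "fx", "fy", "cx", "cy" (pixels), "k1" (the pictures are not rectified: a ray, as slopes to the right and down, at radius r is drawn at 1 + k1 r^2 times it, then the intrinsics apply), "R" (3x3) and "t" (3): a world point X has camera coordinates R X + t. Camera axes: x right, y down, z forward; pixel columns grow to the right and rows downward; lengths in mm; the calibration is good to about 2 mm. A picture is of the moment at which its call begins: read the wrist's pose just before it. camera_model takes no time and is no camera call; for the wrist camera it gives the pose at the moment of the call.
- bot.close_job(): hands the job in; it is judged then, once.
The state is a dict: "time": time; "joints": joint angles; "joint_vel": joint speeds; "joint_efforts": joint torques, N m; "tcp_pos": TCP position; "ee_rot": TCP orientation; "force": force on the tool from outside, world axes, zero at the start; "wrist_torque": the same for the moment, N m; "gripper_width": opening from 0.0 (shut) to 1.0 (fully open); "grasp_force": force on a finger pad.
Only numpy, scipy, OpenCV 4.12 (cv2) and the standard library are available. Lean on these libraries where they do the work, as an engineer would, in place of code of your own. Each camera call takes 0.05 s, during which the arm holds its last target. There are 200 camera calls.

### The job

Unlock the tilting discard bin so that it can be emptied: slide the small safety tab fully back off the latch lever, then lift the lever by its roller grip at least 45 degrees and leave it standing up by itself. Leave the tab back, and do not knock or shift the glass jar beside the bin.

Things in the scene. Friction and masses are not known exactly. Their poses are not given: they have to be found in the camera images.
- dump_stand: Stand fixed to the counter: 6 mm base plate 250 x 325; aluminium bin 150 x 130 on pivots (top 146 high) at its +y side; grey catch box at the -y side (top 100 high). Origin under the middle, z up, its x and y the yaw of everything on it. The lever runs along x, grip at the -x end, and the tab slides along y on the box, at the lever's -y side. Bin walls are over 75 mm from the grip.
- tab (a joint): Travel of the safety tab in m: 0 to 0.004 at the start (locked, its tongue lies over the lever), 0.030 fully back. It slides level along the stand's -y, away from the lever and bin, with 1.2 N of friction and stays where left. The lever is free after 0.018.
- tab_grip (a point): Point in the tab's upright steel fin, 162 mm above the counter, 10 mm below the fin's top. The fin is 10 mm thick (y), 26 long (x), 34 high; it stands on the tab's plate, 28 mm wide and 6 thick, whose top is 24 mm below this point and whose tongue runs 44 mm to +y, over the lever. All within 100 mm lies below the plate's top. Axes as the stand's.
- latch (a joint): Angle of the latch lever in rad: 0 lying level (locked, as at the start), grows as its grip is lifted, stop at 1.4 (80 degrees). Stays at any angle by friction (about 0.16 N m, 1.5 N at the grip). With the tab over it, it lifts no more than about 0.03.
- latch_grip (a point): Centre of the black roller grip, 22 mm in diameter and 20 long (along y), at the free end of the steel lever (16 mm wide, 10 thick), 127 mm above the counter when level; nothing below it but the base plate; catch box 45 mm to +x. The hinge axis, parallel to y, lies 145 mm to +x and 2 mm below (frame turns with the lever, at 0 as the stand's). A side arm 50 mm to +x reaches over the bin's lug.
- jar: Open clear glass jar, 80 mm across and 120 mm high, loose on the counter at the -y side of the catch box, its axis 110 mm or more from the tab's fin. Origin at the centre of its underside. Not to be disturbed.

How it is judged (in metres and radians):
On the way, in this order (a step that is already met when the one before it is completed fails the run):
1. the safety tab is slid back at least 18 mm while the lever is still down (value of joint tab above 0.018 m and value of joint latch below 0.15 rad), for 0.1 s.
2. the latch lever is lifted at least 45 degrees (value of joint latch above 0.785 rad), for 0.1 s.
At the end, for the whole second after the job is handed in: The tab is back by 18 mm or more, the lever stands at rest at 45 degrees (0.785 rad) or more, released (value of joint tab above 0.018 m and value of joint latch above 0.785 rad and velocity of joint latch between -0.05 and 0.05 rad/s); the robot touches nothing.
It fails at once if the glass jar is shifted by more than 20 mm or tipped by more than 15 degrees (distance of jar from where it was at the start of the episode above 0.02 m or angle between jar's own z axis and vertical above 0.26 rad).
It also fails if it takes over 45 s, if anything falls off the work surface, if the arm or the gripper's body presses on something with over 40 N, if the wrist force passes 120 N, or if a joint passes its speed limit or range.

## Working session

There is one attempt and no reset: what is moved stays moved. The work goes in short steps, Python scripts to look and compute and a tool call to move; the robot and the scene stay as the last step left them, time stands still between calls to the robot, and variables do not carry over. Pictures are saved under pics/ and viewed, at most 10 in all, crops included, and the job is handed in when it is done.

Besides the shell and the picture viewer there is one more tool, called after "Call:" in YAML: its name, and indented under it one key for each argument. carry_out: Moves the arm, as the interface text tells. Its arguments: {"type":"object","properties":{"rows":{"type":"array"},"gripper":{"type":"number"}},"required":["rows"]}

```bash
mkdir -p pics; ls; python3 - <<'E'
from rig import bot
import cv2,numpy as np
for n in ["scene","top"]:
    p,d=bot.snapshot(n); cv2.imwrite(f"pics/{n}0.png",p[:,:,::-1]); np.savez(f"{n}0.npz",p=p,d=d)
    print(n,(d>0).mean(),bot.camera_model(n))
o=bot.observe(); print(o)
E
```

```text
pics
scene 0.9960188802083333 {'fx': 444.55967855067894, 'fy': 444.55967855067894, 'cx': 320.3721777128306, 'cy': 245.0841029794519, 'k1': -0.04482043398357687, 'R': array([[-0.47654034,  0.87913054,  0.0062286 ],
       [ 0.74724315,  0.40876191, -0.52396696],
       [-0.46318137, -0.24503712, -0.85171582]]), 't': array([ 325.88024168, -340.10835283, 1049.85852786])}
top 0.996015625 {'fx': 471.5318149393117, 'fy': 471.5318149393117, 'cx': 323.46951558385723, 'cy': 245.4326018667788, 'k1': 0.027913835350580538, 'R': array([[ 1.35284995e-04, -9.99543141e-01,  3.02240289e-02],
       [-9.85180566e-01, -5.31725561e-03, -1.71437972e-01],
       [ 1.71520358e-01, -2.97529329e-02, -9.84731197e-01]]), 't': array([-79.83865374, 575.51547116, 656.29567988])}
{'time': 0.1, 'joints': array([61.21990671, 23.94617446, -0.59176149, 92.4817691 ,  0.26700423,
       63.64009706, -3.03657851]), 'joint_vel': array([ 0.10006166, -0.08576977, -0.10540207, -0.06426084,  0.02089791,
        0.08787854, -0.0004064 ]), 'joint_efforts': array([ 3.87936438e-03, -8.65816283e+01,  6.81612901e-01, -4.35635304e+01,
        1.93907227e-02,  4.87970479e-03, -1.20412451e-04]), 'tcp_pos': array([ 277.79012337, -559.51095283,  230.70801173]), 'ee_rot': array([-1.79933380e+02,  2.45660462e-03,  2.64031779e+01]), 'force': array([ 0.36629672, -0.14312384, -0.72023893]), 'wrist_torque': array([ 0.01095924,  0.06174928, -0.07878523]), 'grasp_force': 0.0, 'gripper_width': 0.9994389236766256}
```

View pics/top0.png

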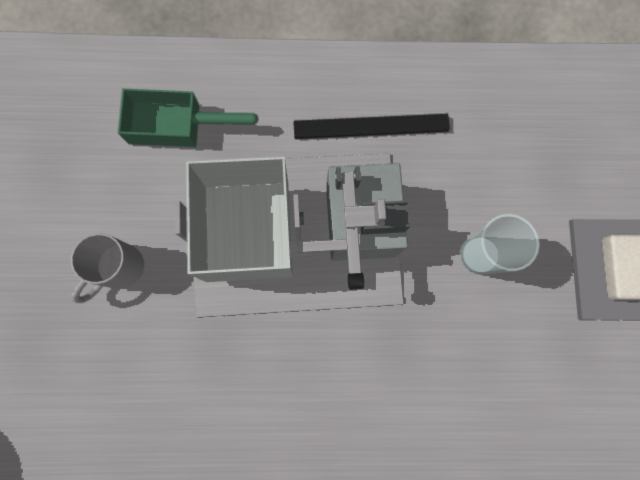

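View pics/scene0.png

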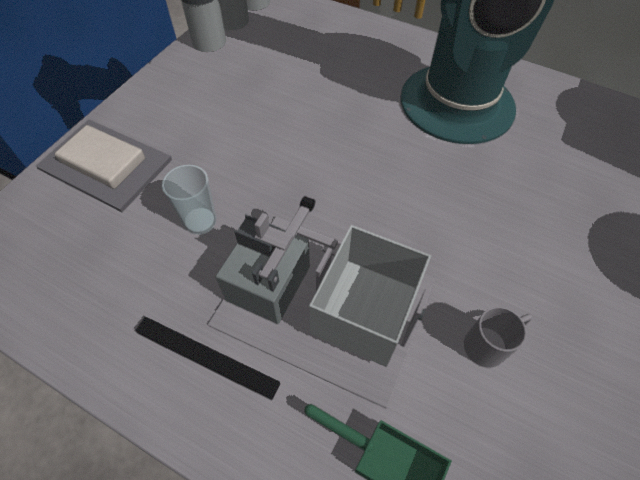

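The top view shows the roller at (355,281), lever running up to the hinge at (348,180), fin at about (381,211), and the jar with its rim at (510,242). The scene view agrees. I'll turn these into positions.

```bash
cat > h.py <<'E'
import numpy as np, cv2
def pts(c,uv,d):
    uv=np.asarray(uv,float).reshape(-1,1,2)
    K=np.array([[c["fx"],0,c["cx"]],[0,c["fy"],c["cy"]],[0,0,1]])
    r=cv2.undistortPoints(uv,K,np.array([c["k1"],0,0,0,0.]))[:,0]
    return (np.c_[r,np.ones(len(r))]*np.asarray(d).reshape(-1,1)-c["t"])@c["R"]
def cloud(c,d):
    v,u=np.mgrid[0:480,0:640]
    P=pts(c,np.c_[u.ravel(),v.ravel()],d.ravel()); return P.reshape(480,640,3)
E
python3 - <<'E'
from rig import bot
from h import *
for n in ["top","scene"]:
    z=np.load(n+"0.npz"); p,d=z["p"],z["d"]; c=bot.camera_model(n); P=cloud(c,d)
    hi=P[...,2]; 
    m0=(d>0)&(P[...,0]>350)&(P[...,0]<800)&(P[...,1]>-500)&(P[...,1]<0)
    u0,u1,v0,v1=(300,420,150,300) if n=="top" else (210,345,190,320)
    w=np.zeros_like(m0); w[v0:v1,u0:u1]=1
    def box(name,m):
        m=m.astype(np.uint8); k,l,s,ce=cv2.connectedComponentsWithStats(m)
        for i in range(1,k):
            if s[i,4]>12:
                q=P[l==i]; r=cv2.minAreaRect(q[:,:2].astype(np.float32))
                print(n,name,s[i,:5],"mean",q.mean(0).round(1),"rect",np.round(r[0],1),np.round(r[1],1),round(r[2],1),"z",q[:,2].min().round(),q[:,2].max().round())
    box("fin",w&(hi>155)&(hi<185))
    box("roller",w&(p.max(2)<40)&(hi>100)&(hi<150))
    box("lever",w&(hi>118)&(hi<134))
    if n=="top":
        m=m0&(hi>138)&(hi<152); m[:,300:]=0; box("bin",m)
        m=(hi>90)&(hi<130)&m0; m[:,:450]=0; box("jar",m)
        for uv in [(483,255),(510,242)]: print(uv,P[uv[1],uv[0]])
E
```

```text
top fin [376 199  10  23 209] mean [ 600.9 -146.8  169.2] rect [ 602.2 -147.9] [26.3 10.5] 3.6 z 155.0 174.0
top roller [349 273  14   7  63] mean [ 520.8 -118.5  136.1] rect [ 521.8 -117.6] [17.1  8.4] 82.8 z 132.0 139.0
top roller [349 283  14   6  37] mean [ 507.1 -116.5  133.2] rect [ 506.8 -117.1] [17.9  5.7] 77.9 z 129.0 136.0
top lever [335 169  26  42 497] mean [ 642.4 -109.5  129.2] rect [ 641.5 -111.8] [54.5 31.7] 14.5 z 118.0 134.0
top lever [384 203  25  23 476] mean [ 605.1 -174.3  130. ] rect [ 604.9 -173.4] [29.  32.9] 3.0 z 127.0 134.0
top lever [ 300  227   64   63 1155] mean [556.2 -97.3 128.2] rect [543.3 -85.3] [82.6 79.2] 4.8 z 119.0 134.0
top lever [362 227  48   5 112] mean [ 585.4 -158.5  125.8] rect [ 585.4 -159.4] [62.   5.9] 88.6 z 118.0 134.0
top bin [265 157  25 113 404] mean [602.4 -21.7 144.4] rect [603.9 -15.6] [151.5  30.9] 0.1 z 138.0 148.0
top bin [293 194   7  35 156] mean [604.3 -39.5 145.7] rect [605.7 -39.4] [44.7  6. ] 3.6 z 138.0 148.0
top jar [ 474  214   65   58 1468] mean [ 571.7 -334.3  110.1] rect [ 570.4 -329.8] [79.3 78.2] 89.1 z 90.0 1
[... 423 characters left out ...]
 [ 9.1 15.8] 50.0 z 105.0 122.0
scene lever [ 252  201   86   85 1334] mean [592.1 -98.1 126.8] rect [590.3 -81.8] [163.3  86.4] 0.9 z 118.0 134.0
scene lever [237 217  20  21 241] mean [ 603.4 -175.3  128.8] rect [ 602.4 -173.2] [27.1 30.8] 4.8 z 126.0 134.0
scene lever [235 232  40  21 193] mean [ 621.3 -152.9  125.9] rect [ 621.2 -152.6] [ 8.8 68.4] 10.1 z 118.0 134.0
scene lever [314 246  31  61 139] mean [617.2 -22.  126.1] rect [615.6 -22.1] [110.7   1. ] 3.6 z 118.0 134.0
scene lever [316 254  16  27  75] mean [610.6 -35.1 125.7] rect [606.7 -35.7] [ 5.7 44.8] 88.9 z 118.0 134.0
scene lever [310 310  25  10  87] mean [678.8  -3.9 126.8] rect [678.5  -1.5] [ 2.6 36.8] 7.5 z 118.0 134.0
```

Call:
carry_out:
  rows:
    - [[0,0,0],5.7]
    - [[0,0,0],5.7]
    - [[0,0,0],5.7]
    - [[0,0,0],5.8]
    - [[20,-22.5,0],0]
    - [[20,-22.5,0],0]
    - [[20,-22.5,0],0]
    - [[20,-22.5,0],0]
    - [[20,-22.5,0],0]
    - [[20,-22.5,0],0]
  gripper: 1

```text
time: 0.93
tcp_pos: [390.0, -416.3, 231.1]
ee_rot: [-180.0, 0.0, 3.5]
force: [0.7, -1.2, 0.1]
gripper_width: 0.995
grasp_force: 0.0
```

Call:
carry_out:
  rows:
    - [[23,-26,0],0]
    - [[23,-26,0],0]
    - [[23,-26,0],0]
    - [[23,-26,0],0]
    - [[23,-26,0],0]
    - [[23,-26,0],0]
    - [[23,-26,0],0]
    - [[23,-26,0],0]
    - [[23,-26,0],0]
    - [[0,0,0],0]

```text
time: 1.77
tcp_pos: [585.0, -164.5, 230.8]
ee_rot: [-179.8, -0.1, 3.9]
force: [0.1, 0.9, 0.9]
gripper_width: 0.998
grasp_force: 0.0
```

```bash
python3 - <<'E'
from rig import bot
from h import *
o=bot.observe(); print(o["tcp_pos"],o["ee_rot"],o["time"])
c=bot.camera_model("wrist"); p,d=bot.snapshot("wrist"); cv2.imwrite("pics/w1.png",p[:,:,::-1]); np.savez("w1.npz",p=p,d=d)
P=cloud(c,d); m=(P[...,2]>150)&(P[...,2]<180)&(d>0)&(abs(P[...,0]-603)<30)&(abs(P[...,1]+147)<25)
q=P[m&(P[...,2]>167)]; print(m.sum(),len(q))
if len(q): print(q.mean(0),cv2.minAreaRect(q[:,:2].astype(np.float32)),np.percentile(q,[2,98],axis=0))
m=(p.max(2)<45)&(d>0)&(abs(P[...,0]-516)<25)&(abs(P[...,1]+116)<25)&(P[...,2]>100); q=P[m]
if len(q): print(len(q),q.mean(0),cv2.minAreaRect(q[:,:2].astype(np.float32)),q.max(0))
E
```

```text
[ 585.04122681 -164.45383439  230.82646928] [-1.79835753e+02 -5.01181308e-02  3.94355647e+00] 1.7667
966 807
[ 604.89189959 -146.02562396  171.62955743] ((604.296142578125, -145.91769409179688), (26.463584899902344, 9.71672248840332), 2.2259109020233154) [[ 592.26203728 -150.70931987  169.33702028]
 [ 617.0916955  -141.35364525  173.12123293]]
718 [ 520.44233758 -117.76909214  135.29087157] ((519.489990234375, -116.81681823730469), (17.87224769592285, 19.837621688842773), 3.0963008403778076) [ 528.86894999 -106.77149022  139.59348666]
```

View pics/w1.png

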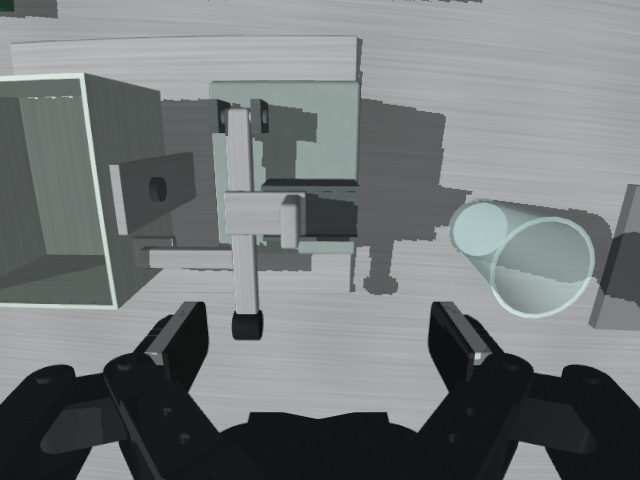

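The wrist view shows the fin at (291,222), the roller at (247,326), and the jar well clear at right (rim at about (542,266)). The fin measures (604.5, -146) and the roller about (518, -117), with a yaw of about 3°. Next I'll move over the fin.

Call:
carry_out:
  rows:
    - [[10,-9,0],-0.4]
    - [[10.5,-8.5,0],-0.4]
    - [[0,0,15],0]
    - [[0,0,15],0]
    - [[0,0,10],0]
    - [[0,0,0],0]
    - [[0,0,0],0]

```text
time: 2.4
tcp_pos: [601.0, -152.9, 191.1]
ee_rot: [-180.0, 0.0, 4.3]
force: [0.4, -0.6, 0.1]
gripper_width: 1.002
grasp_force: 0.0
```

Call:
carry_out:
  rows:
    - [[4,-6.7,0],1.1]
    - [[0,0,10],0]
    - [[0,0,10],0]
    - [[0,0,10],0]
    - [[0,0,10],0]
    - [[0,0,4],0]
    - [[0,0,0],0]
    - [[0,0,0],0]
    - [[0,0,0],0]

```text
time: 3.15
tcp_pos: [604.8, -145.9, 147.6]
ee_rot: [180.0, -0.0, 3.2]
force: [-0.2, 0.6, -0.3]
gripper_width: 1.001
grasp_force: 0.0
```

Call:
carry_out:
  rows:
    - [[0,0,0],0]
    - [[0,0,0],0]
    - [[0,0,0],0]
    - [[0,0,0],0]
    - [[0,0,0],0]
    - [[0,0,0],0]
    - [[0,0,0],0]
    - [[0,0,0],0]
    - [[0,0,0],0]
    - [[0,0,0],0]
  gripper: 0

```text
time: 3.98
tcp_pos: [604.7, -146.5, 147.5]
ee_rot: [180.0, -0.0, 3.2]
force: [-0.3, -5.5, 4.2]
gripper_width: 0.103
grasp_force: 59.2
```

Call:
carry_out:
  rows:
    - [[0,4,0],0]
    - [[0,4,0],0]
    - [[0,4,0],0]
    - [[0,4,0],0]
    - [[0,4,0],0]
    - [[0,4,0],0]
    - [[0,3,0],0]
    - [[0,0,0],0]
    - [[0,0,0],0]
    - [[0,0,0],0]

```text
time: 4.82
tcp_pos: [606.3, -172.6, 147.5]
ee_rot: [-180.0, -0.0, 3.2]
force: [-1.1, -1.2, 5.2]
gripper_width: 0.103
grasp_force: 59.4
```

Call:
carry_out:
  rows:
    - [[0,0,0],0]
    - [[0,0,0],0]
    - [[0,0,0],0]
    - [[0,0,0],0]
    - [[0,0,0],0]
    - [[0,0,0],0]
    - [[0,0,0],0]
    - [[0,0,-15],0]
    - [[0,0,-20],0]
    - [[0,0,-20],0]
  gripper: 1

```text
time: 5.65
tcp_pos: [605.8, -172.6, 202.6]
ee_rot: [-180.0, 0.1, 3.2]
force: [-0.6, -0.1, 1.4]
gripper_width: 0.998
grasp_force: 0.0
```

Call:
carry_out:
  rows:
    - [[-17,-12,0],0]
    - [[-17,-12,0],0]
    - [[-17,-12,0],0]
    - [[-17,-12,0],0]
    - [[-17,-12,0],0]
    - [[0,0,0],0]
    - [[0,0,0],0]
    - [[0,0,0],0]

```text
time: 6.32
tcp_pos: [518.3, -117.8, 202.5]
ee_rot: [180.0, -0.0, 3.2]
force: [-0.3, 0.2, 0.9]
gripper_width: 0.999
grasp_force: 0.0
```

```bash
python3 - <<'E'
from rig import bot
from h import *
o=bot.observe(); print(o["tcp_pos"],o["ee_rot"],o["time"])
c=bot.camera_model("wrist"); p,d=bot.snapshot("wrist"); cv2.imwrite("pics/w2.png",p[:,:,::-1])
P=cloud(c,d)
m=(p.max(2)<45)&(d>0)&(abs(P[...,0]-516)<25)&(abs(P[...,1]+116)<25)&(P[...,2]>100)&(P[...,2]<145); q=P[m]
if len(q): print(len(q),q.mean(0),cv2.minAreaRect(q[:,:2].astype(np.float32)),np.percentile(q,[1,99],axis=0))
m=(P[...,2]>168)&(P[...,2]<176)&(abs(P[...,0]-606)<25)&(abs(P[...,1]+170)<30); q=P[m]; print(len(q),q.mean(0))
E
```

```text
[ 518.30457032 -117.84883116  202.53861192] [ 1.79985410e+02 -3.33172712e-02  3.19281654e+00] 6.3167
1017 [ 519.1516957  -116.44171655  135.80265971] ((518.0679321289062, -116.5626220703125), (19.462181091308594, 19.154193878173828), 3.1011505126953125) [[ 508.62062019 -125.89178576  130.23710512]
 [ 527.33138537 -107.01052968  138.6833454 ]]
1426 [ 605.65863979 -171.03926476  171.56050277]
```

View pics/w2.png

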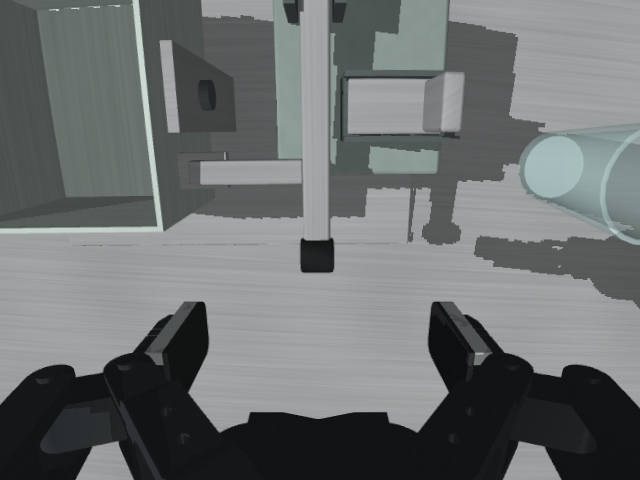

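The wrist view shows the tab's tongue clear of the lever (tongue end at (343,105), lever edge at x=330). The roller is at (317,255), measured at (518, -116.5). Lowering onto it and gripping.

Call:
carry_out:
  rows:
    - [[0,-1.3,14],0]
    - [[0,0,14],0]
    - [[0,0,14],0]
    - [[0,0,14],0]
    - [[0,0,14],0]
    - [[0,0,14],0]
    - [[0,0,10],0]
    - [[0,0,1],0]
    - [[0,0,0],0]
    - [[0,0,0],0]

```text
time: 7.2
tcp_pos: [518.3, -116.4, 107.8]
ee_rot: [180.0, -0.0, 3.2]
force: [0.1, -0.2, -0.3]
gripper_width: 1.0
grasp_force: 0.0
```

Call:
carry_out:
  rows:
    - [[0,0,0],0]
    - [[0,0,0],0]
    - [[0,0,0],0]
    - [[0,0,0],0]
    - [[0,0,0],0]
    - [[0,0,0],0]
    - [[0,0,0],0]
    - [[0,0,0],0]
    - [[0,0,0],0]
    - [[0,0,0],0]
  gripper: 0

```text
time: 8.03
tcp_pos: [517.8, -116.9, 107.5]
ee_rot: [180.0, -0.0, 3.2]
force: [-1.8, -6.0, 5.8]
gripper_width: 0.225
grasp_force: 59.6
```

```bash
python3 -c "
import numpy as np
a0=np.arctan2(2,145);r=np.hypot(145,2)
th=np.radians(np.linspace(0,68,18))
x=-r*np.cos(a0+th);z=r*np.sin(a0+th)
print(np.round(np.c_[np.diff(x),-np.diff(z)],1).tolist(),x[-1]-x[0],z[-1]-z[0])"
```

```text
[[0.5, -10.1], [1.2, -10.1], [1.9, -9.9], [2.6, -9.8], [3.3, -9.6], [3.9, -9.3], [4.6, -9.0], [5.2, -8.7], [5.8, -8.3], [6.3, -7.9], [6.9, -7.4], [7.4, -6.9], [7.8, -6.4], [8.3, -5.8], [8.7, -5.2], [9.0, -4.6], [9.3, -4.0]] 92.53641166382636 133.19087209901602
```

Call:
carry_out:
  rows:
    - [[0.5,0,-10.1],0]
    - [[1.2,0,-10.1],0]
    - [[1.9,0,-9.9],0]
    - [[2.6,0,-9.8],0]
    - [[0,0,0],0]
    - [[0,0,0],0]

```text
time: 8.53
tcp_pos: [523.9, -116.6, 147.5]
ee_rot: [180.0, -0.0, 3.2]
force: [0.0, -4.7, 0.1]
gripper_width: 0.22
grasp_force: 59.6
```

Call:
carry_out:
  rows:
    - [[3.3,0,-9.6],0]
    - [[3.9,0,-9.3],0]
    - [[4.6,0,-9.0],0]
    - [[5.2,0,-8.7],0]
    - [[5.8,0,-8.3],0]
    - [[6.3,0,-7.9],0]
    - [[0,0,0],0]
    - [[0,0,0],0]

```text
time: 9.2
tcp_pos: [553.0, -114.7, 200.2]
ee_rot: [180.0, 0.0, 3.2]
force: [-2.6, -4.8, 1.0]
gripper_width: 0.223
grasp_force: 59.8
```

Call:
carry_out:
  rows:
    - [[6.9,0,-7.4],0]
    - [[7.4,0,-6.9],0]
    - [[7.8,0,-6.4],0]
    - [[8.3,0,-5.8],0]
    - [[8.7,0,-5.2],0]
    - [[9.0,0,-4.6],0]
    - [[9.3,0,-4.0],0]
    - [[0,0,0],0]
    - [[0,0,0],0]
    - [[0,0,0],0]

```text
time: 10.03
tcp_pos: [610.2, -111.2, 240.1]
ee_rot: [180.0, -0.0, 3.2]
force: [1.3, -3.0, -3.7]
gripper_width: 0.22
grasp_force: 59.5
```

Call:
carry_out:
  rows:
    - [[0,0,0],0]
    - [[0,0,0],0]
    - [[0,0,0],0]
    - [[0,0,0],0]
    - [[0,0,0],0]
    - [[0,0,0],0]
    - [[0,0,0],0]
    - [[0,0,-10],0]
    - [[0,0,-15],0]
    - [[0,0,-15],0]
  gripper: 1

```text
time: 10.87
tcp_pos: [610.2, -111.1, 281.3]
ee_rot: [-180.0, 0.0, 3.2]
force: [-0.1, 0.1, 0.1]
gripper_width: 1.003
grasp_force: 0.0
```

Call:
carry_out:
  rows:
    - [[0,0,-15],0]
    - [[0,0,-15],0]
    - [[-20,0,-10],0]
    - [[-25,0,0],0]
    - [[-25,0,0],0]
    - [[-25,0,0],0]
    - [[-20,0,0],0]
    - [[0,0,0],0]
    - [[0,0,0],0]
    - [[0,0,0],0]

```text
time: 11.7
tcp_pos: [496.0, -117.4, 321.0]
ee_rot: [180.0, -0.1, 3.2]
force: [0.5, -0.2, 0.0]
gripper_width: 0.997
grasp_force: 0.0
```

```bash
python3 - <<'E'
from rig import bot
from h import *
o=bot.observe(); print(o["tcp_pos"],o["force"],o["gripper_width"])
p,d=bot.snapshot("scene"); cv2.imwrite("pics/s2.png",p[:,:,::-1])
P=cloud(bot.camera_model("scene"),d)
m=(p.max(2)<45)&(abs(P[...,0]-610)<40)&(abs(P[...,1]+112)<30)&(P[...,2]>200)&(P[...,2]<285); print(m.sum(),P[m].mean(0))
m=(P[...,2]>160)&(P[...,2]<176)&(abs(P[...,0]-606)<25)&(abs(P[...,1]+165)<25); print(m.sum(),P[m].mean(0))
E
```

```text
[ 496.01555707 -117.44456103  320.95357936] [ 0.48660924 -0.21852865  0.04622716] 0.9971986999478172
251 [ 608.35795922 -108.46471889  263.59279032]
146 [ 606.83546408 -170.28111666  168.19662831]
```

View pics/s2.png

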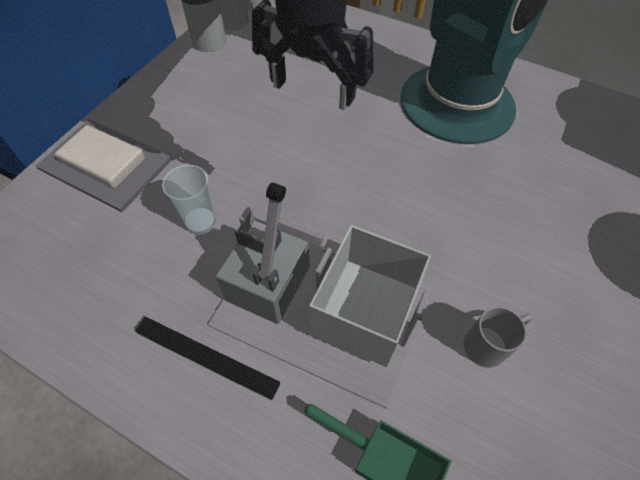

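The scene view shows the lever standing up (roller at (276,192), about 68°) and the tab back (fin at (247,218)). The jar hasn't moved (rim at (186,182)) and the gripper is clear.

```bash
python3 -c "
from rig import bot
print(bot.close_job())"
```

```text
the job is handed in; nothing more can be done
None
```

The job is handed in: the tab is back about 25 mm, the lever stands by itself at about 68°, the jar has not moved, and the gripper was clear at about 12 s; the hand-in gave no verdict.

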